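# Count slide cartons with the sprung height gauge

### The job

Lay the loose carton of slides flat on the same-sized one on the stand's sloping bed, square over it and right up against the backstop. Then swing the gauge arm in over the cartons to its stop and lower it by its knob until the sprung foot, pressing on the upper carton, has brought the white disc on its stem level with the brass pin's top (about 10 mm; never bottom it out), and let go. Leave the lower carton at the backstop and the other things on the bench where they are.

Things in the scene. Friction and masses are not known exactly. Their poses are not given: they have to be found in the camera images.
- bed: sloping aluminium bed of the white counting stand; slope 15 degrees down to its far edge. Origin: on its surface, centre of the cartons' place, about 52 mm above the bench. x down the slope, away from the robot, to the backstop; y left; z square to the bed. From x = -52 to +108 mm, 84 mm wide. Cartons do not slide down it by themselves
- backstop (a point): top middle of the backstop's face: an aluminium plate across the bed, 48 mm high, its face at x = +42 mm in the bed's frame. A carton whose end touches it has its centre at bed x = 0. Same axes as the bed
- column (a point): top of the round steel column (16 mm thick, 215 mm tall) that stands square to the bed at bed x = +90 mm, y = 0; the gauge runs on it. Same axes as the bed
- pack_low: closed white carton of microscope slides, 84 (x) x 56 (y) x 30 mm (z), about 0.26 kg (varies), with a thin grey line round it; origin at the centre of its underside, x along its length. It already lies on the bed with its end at the backstop, x along the bed's x
- pack: closed white carton of microscope slides, 84 (x) x 56 (y) x 30 mm (z), about 0.26 kg (varies), with a thin grey line round it; origin at the centre of its underside, x along its length. The one to load; flat on the bench to the robot's right
- knob (a point): on the axis of the upright round black knob at the gauge arm's free end, 22 mm thick, 45 mm tall, 115 mm from the column's axis; 15 mm below its top, 30 mm above the 18 mm wide arm's top face. x points along the arm to the column, z up along the knob. Stem, disc and brass pin stand 25 mm from it towards the column, to 45 mm above the arm (look only, do not block fingers)
- swing (a joint): angle of the gauge arm about the column (rad): 0 = swung in, on its stop, over the middle of the cartons (arm along the bed's -x); grows as it swings out to the robot's left, to 1.5. Starts parked at 1.05 to 1.45. Light friction (0.12 N m) holds it anywhere
- carriage (a joint): how far the gauge (arm, foot and knob) is lowered along the column (m): 0 = top, 0.066 = lowest; starts at 0 to 0.015. At 0 the arm's top face is 157 mm above the bed. Friction of 9 N holds it where it is left; it takes about 5 N to push down, plus the spring. Its value is the height reading. On letting go, the foot reading may settle back 1 to 2 mm
- foot (a joint): how far the sprung foot (steel disc 20 mm across, below the arm, 90 mm from the column's axis) is pushed up (m): 0 = free, 0.010 = disc level with pin, 0.020 = bottomed. Spring: 2 N to start, then 0.3 N/mm. Its collar's height in the arm is unknown: with the carriage at 0 the free foot's underside is 94 to 106 mm above the bed, so contact must be felt or read
- cover_box: small white carton 36 x 36 x 22 mm, a bystander to be left alone; origin at the centre of its underside
- tall_carton: white carton 70 x 50 x 110 mm tall, a bystander to be left alone; origin at the centre of its underside
- water_bottle: clear bottle, 64 mm across, 190 mm tall, a bystander to be left alone; origin at the centre of its underside
- jar: squat glass jar with a green lid, 54 mm across, 55 mm tall, a bystander to be left alone; origin at the centre of its underside
- dish: round shallow culture dish, 90 mm across, 14 mm tall, a bystander to be left alone; origin at the centre of its underside
- marker: white marker pen 14 mm thick, 134 mm long, a bystander to be left alone; origin at the centre of its underside
There are look-alikes about, which are no part of the job. What is shaped like the pack but green is not meant.

How it is judged:
On the way, in this order (a step that is already met when the one before it is completed fails the run):
1. the loose carton lies on the lower one, against the backstop, with the gauge still clear of it (x of pack in the frame of bed between -0.005 and 0.005 m and y of pack in the frame of bed between -0.01 and 0.01 m and z of pack in the frame of bed between 0.025 and 0.035 m and angle between the z axis of pack and the z axis of bed, either way round below 0.07 rad and angle between the x axis of pack and the x axis of bed, either way round below 0.1 rad and value of joint foot below 0.002 m and linear speed of pack below 0.02 m/s), for 0.2 s.
2. the arm is swung in over the cartons (value of joint swing below 0.12 rad), for 0.1 s.
3. the foot is pressed onto the upper carton to the pin's level (value of joint foot between 0.006 and 0.014 m and value of joint swing below 0.12 rad), for 0.2 s.
At the end, for the whole second after the job is handed in: Both cartons lie stacked on the bed, at rest: flat within 4 degrees, within 5 mm of touching the backstop, within 10 mm of the bed's middle line, turned under 0.1 rad; swing joint below 0.12 rad; the foot is pushed up 6 to 14 mm by the upper carton (level with the pin within 4 mm) (all of step 3 and x of pack in the frame of bed between -0.005 and 0.005 m and y of pack in the frame of bed between -0.01 and 0.01 m and z of pack in the frame of bed between 0.025 and 0.035 m and angle between the z axis of each of pack, pack_low and the z axis of bed, either way round below 0.07 rad and angle between the x axis of each of pack, pack_low and the x axis of bed, either way round below 0.1 rad and x of pack_low in the frame of bed between -0.005 and 0.005 m and y of pack_low in the frame of bed between -0.01 and 0.01 m and z of pack_low in the frame of bed between -0.005 and 0.005 m and linear speed of each of pack, pack_low below 0.01 m/s).
It fails at once if the foot is bottomed out (pushed up more than 19 mm) (value of joint foot above 0.019 m).
It fails at once if a bystander is moved by more than 30 mm (distance of any of cover_box, tall_carton, water_bottle, jar, dish, marker from where it was at the start of the episode above 0.03 m).
It also fails if it takes over 50 s, if anything falls off the work surface, if the arm or the gripper's body presses on something with over 40 N, if the wrist force passes 120 N, or if a joint passes its speed limit or range.

### The arm

A 7-joint arm with a two-finger parallel gripper is mounted at the origin on the work surface. World frame = base frame: x ahead of the robot, y to its left, z up, the work surface at z = 0. Lengths are in m, angles in rad, forces in N, time in s.
With the tool pointing down it reaches from about 0.425 to 0.875 m from the base axis. Payload 4.7 kg.
Tool frame: the origin (TCP) lies midway between the tips of the shut fingers; the grasp point (between the pads) lies 19 mm behind it (ctrl.grip_depth is the distance from the TCP to the grasp point, in m); z points along the fingers, y is the direction in which the jaws open and shut (so a half turn about z gives the same grasp; the last joint's range is limited). The gripper opens to 87 mm and grips with 3 to 60 N. Pads are 19 mm wide; open, the fingers measure 117 mm over their backs; the gripper's body (75 mm by 190 mm) begins 51 mm behind the grasp point.
Start: joints at [1.181, 0.321, -0.07, 1.45, 0.023, 1.371, -0.057], TCP at [0.255, -0.598, 0.223] pointing down, gripper open.
Joint ranges: [-2.86, 2.86], [-0.3, 2.09], [-1.38, 1.24], [0.06, 2.45], [-1.56, 4.7], [0.09, 2.05], [-2.69, 2.69]. Speed limits (rad/s): [2.57, 2.57, 3.14, 3.14, 3.14, 3.14, 3.14].

### API

Orientations are given as a rotation vector (axis times angle).
In Python, from bench import ctrl gives the robot as it stands. The module is installed in compiled form; this text tells all that it offers.
- The arm moves only by the shell command python3 -m inch 'ROWS' [FORCE]. ROWS is JSON, a list of rows, each a list of 5 numbers: the opening, from -1 (shut) to 1 (fully open), so that 0 is half open, then the shift along the tool's x, y, z in mm, then the turn about the tool's z in rad. In form: [[fingers, tx, ty, tz, twist], ...]. A call has 1 to 5 rows; each row shifts and turns the pose as measured when the row begins, along the tool's axes as they then stand; what a row does not reach is not made up. A row lasts 1/8 s, in which the tool goes at most 62.5 mm and 10.7 degrees, less where a joint would pass 70% of its speed; a pose out of reach is approached as far as the arm can. A call is refused whole if a number of a shift passes 62.5 or a number of a turn 0.188, either way. A call with a gripper value outside its range is refused whole. The fingers move at their own pace and stop on an object; FORCE is the grip in N (left out, the last holds). Time passes only in rows, so rows that do not move let the fingers close. It gives the time, the measured TCP pose, the force and the opening at its end, in the units of the state.
- ctrl.get_state(): the state, without advancing time (a new reading comes with each control period).
- ctrl.get_image(name): name is "scene" or "top" or "wrist"; returns a dict with "color" (480x640x3 uint8, red, green, blue), "range_z" (480x640 float32, m along the optical axis (not along the pixel's ray), 0 where there is no reading), "K" (3x3 intrinsics, pixels), "R" (3x3) and "t" (3): a world point X has camera coordinates R X + t. Camera axes: x right, y down, z forward; pixel columns grow to the right and rows downward; lengths in m; the calibration is good to about 2 mm. A picture is of the moment at which its call begins.
- ctrl.close_job(): hands the job in, once; it reports no verdict.
The state is a dict: "time": time; "joint_positions": joint angles; "qd": joint speeds; "joint_torque": joint torques, N m; "position": TCP position; "tool_rot": TCP orientation; "ft_force": force on the tool from outside, world axes, zero at the start; "torque": the same for the moment, N m; "grip_width": opening from 0.0 (shut) to 1.0 (fully open).
Only numpy, scipy, OpenCV 4.12 (cv2) and the standard library are available. Lean on these libraries where they do the work, as an engineer would, in place of code of your own. Each camera call takes 0.05 s, during which the arm holds its last target. There are 200 camera calls.

## Working session

There is one attempt and no reset: what is moved stays moved. The work goes in short steps, Python scripts to look and compute and a shell command to move; the robot and the scene stay as the last step left them, time stands still between calls to the robot, and variables do not carry over. Pictures are saved under pics/ and viewed, about 8 in all and at most 12, crops included, and the job is handed in when it is done.

```bash
mkdir -p pics; cat > h.py <<'E'
import numpy as np, cv2
from bench import ctrl
def save(n):
    d={}
    for c in n:
        im=ctrl.get_image(c); np.savez(f'pics/{c}.npz',**im); cv2.imwrite(f'pics/{c}_{ctrl.get_state()["time"]:.2f}.png',im['color'][:,:,::-1]); d[c]=im
    return d
def pts(im):
    v,u=np.mgrid[0:480,0:640]; z=im['range_z']; K=im['K']
    P=np.stack([(u-K[0,2])/K[0,0]*z,(v-K[1,2])/K[1,1]*z,z],-1)
    return (P-im['t'])@im['R']   # R^T (P-t)
E
python3 -c "
from h import *
d=save(['scene','top','wrist'])
s=ctrl.get_state();print(s)
for c in d: print(c,-d[c]['R'].T@d[c]['t'],d[c]['K'][0,0],(d[c]['range_z']>0).mean())
";ls pics
```

```text
{'time': 0.15, 'joint_positions': array([ 1.18109722,  0.32170244, -0.07011952,  1.45140106,  0.02261828,
        1.37082023, -0.05687782]), 'qd': array([ 0.00071272, -0.00296639,  0.00064418, -0.00345347,  0.00045863,
       -0.00268708,  0.000685  ]), 'joint_torque': array([-9.11822622e-05, -4.91795969e+01, -4.04570354e-01, -3.12875283e+01,
       -6.40063779e-02,  4.04217734e-02,  9.32121247e-05]), 'position': array([ 0.25519596, -0.59733979,  0.2216776 ]), 'tool_rot': array([-3.07629219e+00, -6.29814899e-01,  6.29854782e-04]), 'ft_force': array([ 0.19945911,  0.08612917, -0.23190412]), 'torque': array([-0.01085093,  0.03641199, -0.03332397]), 'grip_width': 1.0005809240563432}
scene [ 1.0484006  -0.2287023   1.11269333] 564.892473790647 0.9959602864583333
top [0.3898838  0.00562423 1.15942135] 503.7862744576956 0.996162109375
wrist [ 0.31674685 -0.57151931  0.38273652] 429.6261179912856 0.9958170572916667
scene.npz
scene_0.05.png
top.npz
top_0.10.png
wrist.npz
wrist_0.15.png
```

View pics/scene_0.05.png

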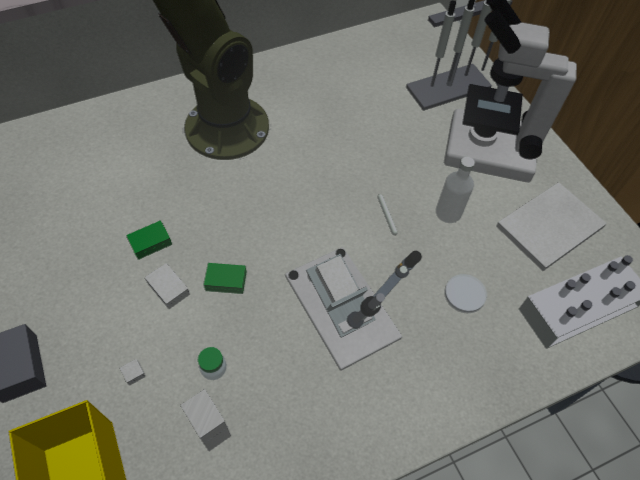

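View pics/top_0.10.png

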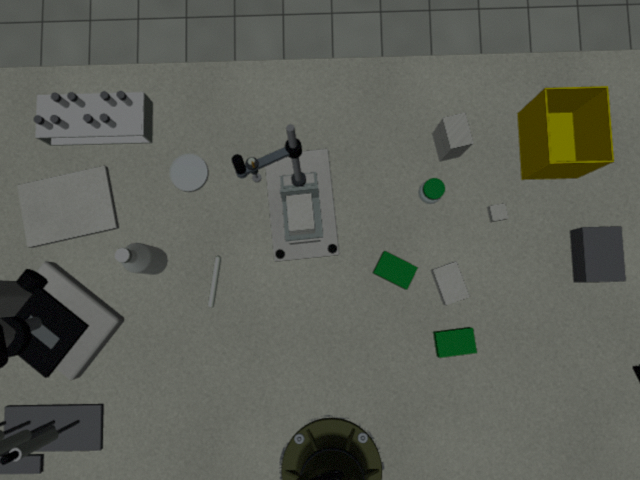

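The pack is at top (450,283), between two green look-alikes. pack_low on the bed is at top (300,210), the column at (293,148), and the knob at (238,165), swung out to the left. Next I measure.

```bash
cat > m.py <<'E'
from h import *
L=lambda c:dict(np.load(f'pics/{c}.npz'))
def white(im,box,lo,sat=30):
    c=im['color'].astype(int); m=(c.min(-1)>lo)&(c.max(-1)-c.min(-1)<sat); k=np.zeros_like(m); x0,y0,x1,y1=box; k[y0:y1,x0:x1]=1; return m&k
if __name__=='__main__':
    for c,box in (('top',(425,250,475,310)),('scene',(140,255,195,312))):
        im=L(c);P=pts(im); x0,y0,x1,y1=box; Q=P[y0:y1,x0:x1].reshape(-1,3); n=np.median(Q[Q[:,2]<.012,2])
        col=im['color'][y0:y1,x0:x1].reshape(-1,3).astype(int); ng=col[:,1]-col[:,0]<25
        T=Q[(Q[:,2]>n+.022)&(Q[:,2]<n+.04)&ng]; r=cv2.minAreaRect((T[:,:2]*1000).astype(np.float32))
        print(c,'bench z',n,'top z',np.median(T[:,2]),r,len(T))
    # slope points
    for c,box in (('top',(285,192,316,230)),('scene',(322,262,352,298))):
        im=L(c);P=pts(im); x0,y0,x1,y1=box; Q=P[y0:y1,x0:x1].reshape(-1,3)
        A=np.c_[Q[:,:2],np.ones(len(Q))]; w=np.ones(len(Q),bool)
        for _ in range(6):
            s=np.linalg.lstsq(A[w],Q[w,2],rcond=None)[0]; e=abs(A@s-Q[:,2]); w=e<max(.003,1.5*np.median(e))
        nn=np.array([-s[0],-s[1],1]); nn/=np.linalg.norm(nn)
        print(c,'plane',s,'tilt',np.degrees(np.arccos(nn[2])),'downdir yaw',np.degrees(np.arctan2(nn[1],nn[0])),w.mean(), Q[w].mean(0))
E
python3 m.py
python3 -c "
from m import *
o=[]
for c,b in (('top',(225,115,345,270)),('scene',(280,235,430,370))):
    im=L(c)['color'][b[1]:b[3],b[0]:b[2],::-1]; o.append(cv2.resize(im,(400,500*1 if c=='top' else 360),interpolation=cv2.INTER_CUBIC))
o[1]=cv2.copyMakeBorder(o[1],0,140,0,0,0); cv2.imwrite('pics/z1.png',np.hstack(o))"
```

```text
top bench z -0.0001928753045920744 top z 0.029669877085630035 ((401.9751281738281, -273.3258056640625), (84.55950164794922, 56.8631591796875), 17.77174186706543) 976
scene bench z -0.0007802245454321329 top z 0.02883695123133667 ((406.457763671875, -275.60748291015625), (87.82435607910156, 56.52349853515625), 17.034753799438477) 943
top plane [-0.26944919 -0.01870816  0.23393584] tilt 15.114801622593633 downdir yaw 3.9717369969942973 0.7037351443123939 [0.56360393 0.0569932  0.08104988]
scene plane [-0.24614406 -0.03685226  0.22131075] tilt 13.976235894876318 downdir yaw 8.51497741247133 0.6638888888888889 [0.56799959 0.05424092 0.07958335]
```

View pics/z1.png

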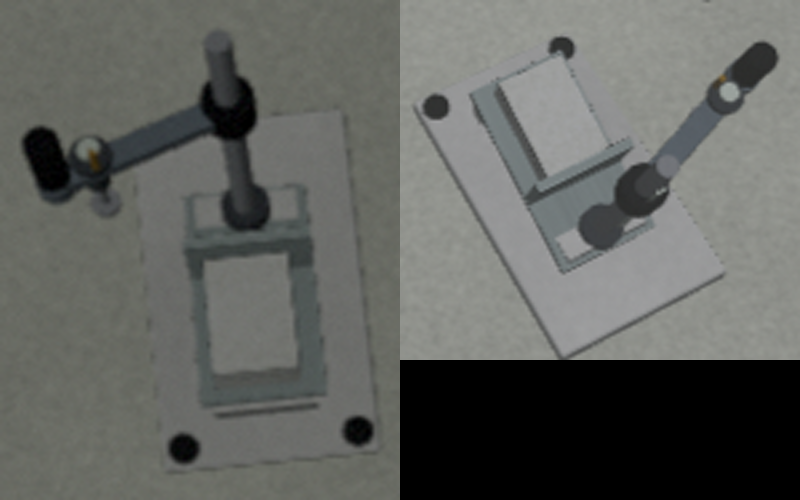

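```bash
cat > m2.py <<'E'
from m import *
# stand base plate yaw + pack_low top rectangle, both views
yaws=[];
for c,box,pl in (('top',(255,115,350,270),0),('scene',(280,235,430,370),0)):
    im=L(c);P=pts(im); x0,y0,x1,y1=box; P=P[y0:y1,x0:x1]; col=im['color'][y0:y1,x0:x1].astype(int)
    # neutral white pixels vs plane offset
    for yaw in np.radians([4.4]):
        X=np.array([np.cos(yaw)*np.cos(.2618),np.sin(yaw)*np.cos(.2618),-np.sin(.2618)]);Y=np.array([-np.sin(yaw),np.cos(yaw),0]);Z=np.cross(X,Y)
    z=P@Z
    bright=col.min(-1)>(col.max()*.6)
    c0=np.array([.565,.056,.080]); zc=c0@Z
    d=z-zc; near=(np.linalg.norm(P-c0,axis=-1)<.075)
    m=near&(abs(d)<.006)
    m=m.astype(np.uint8); m=cv2.morphologyEx(m,cv2.MORPH_OPEN,np.ones((5,5)))
    n,lab,st,_=cv2.connectedComponentsWithStats(m); k=1+np.argmax(st[1:,4]); T=P[lab==k]
    r=cv2.minAreaRect((np.c_[T@X,T@Y]*1000).astype(np.float32))
    ctr=X*r[0][0]/1000+Y*r[0][1]/1000+Z*np.median(T@Z)
    print(c,'rect in bed axes',r,'centre world',ctr,'bed origin est',ctr-.03*Z,len(T))
    b=(abs(P[...,2])<.03)&(P[...,2]>.006)
    T=P[b]; r=cv2.minAreaRect((T[:,:2]*1000).astype(np.float32)); print('  base',r,np.median(T[:,2]))
    # dark knob: points high up
    H=P[(P[...,2]>.13)&(P[...,2]<.4)]; print('  high n',len(H))
im=L('top');P=pts(im)
for c,box in (('top',(225,140,310,190)),('scene',(360,245,425,330))):
    im=L(c);P=pts(im);x0,y0,x1,y1=box;Q=P[y0:y1,x0:x1].reshape(-1,3);col=im['color'][y0:y1,x0:x1].reshape(-1,3)
    K=Q[(Q[:,2]>.12)&(col.max(1)<60)&(Q[:,1]>.13)]
    t=K[K[:,2]>np.percentile(K[:,2],90)-.006]
    print(c,'knob pts',len(K),'z pct',np.percentile(K[:,2],[2,50,98]),'top mean',t.mean(0))
E
python3 m2.py
```

```text
top rect in bed axes ((525.847900390625, 13.943856239318848), (88.20852661132812, 55.9583854675293), 0.267638236284256) centre world [0.5633809  0.05733487 0.08106462] bed origin est [0.55563919 0.05673918 0.05208685] 950
  base ((624.9967651367188, 46.569026947021484), (198.6241912841797, 357.5455322265625), 89.86698150634766) 0.014061185321979943
  high n 783
scene rect in bed axes ((528.0142211914062, 12.301855087280273), (83.54840087890625, 58.6346321105957), 0.8905091285705566) centre world [0.56550998 0.05585184 0.08019242] bed origin est [0.55776828 0.05525615 0.05121465] 990
  base ((609.1307373046875, 105.68402099609375), (362.1651916503906, 282.13275146484375), 75.6629638671875) 0.01312395737742794
  high n 1007
top knob pts 389 z pct [0.15676764 0.1907999  0.22675975] top mean [0.64194296 0.16820987 0.22380189]
scene knob pts 184 z pct [0.18306467 0.21970597 0.22616311] top mean [0.64785009 0.16660446 0.22269695]
```

```bash
cat > to.py <<'E'
import sys,numpy as np
from scipy.spatial.transform import Rotation as R
from bench import ctrl
# args: x y z yawdeg (tool x axis direction, world)
s=ctrl.get_state(); r=R.from_rotvec(s['tool_rot']).as_matrix(); t=np.array(list(map(float,sys.argv[1:4])))
yaw=np.degrees(np.arctan2(r[1,0],r[0,0])); d=(float(sys.argv[4])-yaw+180)%360-180
print('t',s['time'],'pos',s['position'].round(4),'yaw',yaw.round(2),'zaxis',r[:,2].round(3),'F',s['ft_force'].round(1),'w',round(s['grip_width']*87,1))
print('tool delta mm',(r.T@(t-s['position'])*1000).round(1),'twist',-np.radians(d).round(3))
E
python3 -m inch '[[0.7,25,-44,30,0.098],[0.7,35,-50,10,0],[0.7,40,-46,20,0],[0.7,40,-46,20,0]]' 25; python3 to.py .385 -.280 .008 17.5
```

```text
time: 0.65
position: [0.3251, -0.382, 0.1409]
tool_rot: [3.106, 0.458, -0.001]
ft_force: [0.8, 0.5, 0.3]
grip_width: 0.853
t 0.65 pos [ 0.3251 -0.382   0.1409] yaw 16.77 zaxis [-0.001 -0.002 -1.   ] F [0.8 0.5 0.3] w 74.2
tool delta mm [ 87.  -80.7 132.7] twist -0.013
```

```bash
python3 -m inch '[[0.7,43,-40,15,-0.01],[0.7,43,-40,15,0],[0.7,0,0,30,0],[0.7,0,0,0,0]]' 25; python3 to.py .385 -.280 .008 17.5; python3 -c "
from h import *
save(['wrist'])"; ls pics
```

```text
time: 1.15
position: [0.3861, -0.271, 0.078]
tool_rot: [3.103, 0.488, -0.003]
ft_force: [-0.4, -0.1, 0.4]
grip_width: 0.85
t 1.15 pos [ 0.3861 -0.271   0.078 ] yaw 17.87 zaxis [-0.002 -0.    -1.   ] F [-0.4 -0.1  0.4] w 74.0
tool delta mm [-3.7  8.3 70. ] twist 0.006
scene.npz
scene_0.05.png
top.npz
top_0.10.png
wrist.npz
wrist_0.15.png
wrist_1.20.png
z1.png
```

```bash
python3 -c "
from m import *
im=L('wrist');P=pts(im);col=im['color'].astype(int)
m=(P[...,2]>.022)&(P[...,2]<.036)&(col[...,1]-col[...,0]<25)&(np.hypot(P[...,0]-.404,P[...,1]+.274)<.065)&(im['range_z']>0)
m=cv2.morphologyEx(m.astype(np.uint8),cv2.MORPH_OPEN,np.ones((5,5)))
T=P[m>0];print(len(T),np.median(T[:,2]),cv2.minAreaRect((T[:,:2]*1000).astype(np.float32)))"
```

```text
17616 0.028951192244999896 ((404.02392578125, -275.6380615234375), (82.86173248291016, 56.183311462402344), 17.911849975585938)
```

View pics/wrist_1.20.png

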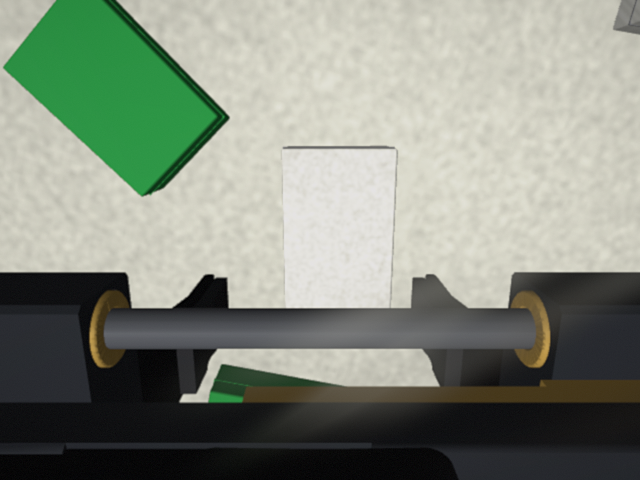

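```bash
python3 -m inch '[[0.7,-5,10,20,0],[0.7,0,0,30,0],[0.7,0,0,20,0],[0.7,0,0,0,0]]' 25; python3 to.py .385 -.2817 .008 17.9
```

```text
time: 1.7
position: [0.3886, -0.2898, 0.0139]
tool_rot: [3.096, 0.475, 0.012]
ft_force: [-1.6, 1.1, -0.9]
grip_width: 0.848
t 1.7 pos [ 0.3886 -0.2898  0.0139] yaw 17.43 zaxis [ 0.009 -0.009 -1.   ] F [-1.6  1.1 -0.9] w 73.7
tool delta mm [-1.1 -8.9  5.8] twist -0.008
```

```bash
python3 -m inch '[[0.7,-1,-8,5,-0.008],[0.7,0,0,0,0]]' 25; python3 to.py .385 -.2817 .008 17.9; 
```

```text
time: 1.95
position: [0.3863, -0.2837, 0.0109]
tool_rot: [3.091, 0.485, 0.015]
ft_force: [0.6, -0.2, -1.0]
grip_width: 0.847
t 1.95 pos [ 0.3863 -0.2837  0.0109] yaw 17.83 zaxis [ 0.012 -0.011 -1.   ] F [ 0.6 -0.2 -1. ] w 73.7
tool delta mm [-0.6 -2.4  2.8] twist -0.001
```

```bash
python3 -m inch '[[0.7,0,-2,3,0],[-1,0,0,0,0],[-1,0,0,0,0],[-1,0,0,0,0],[-1,0,0,0,0]]' 25; python3 to.py .385 -.2817 .008 17.9; 
```

```text
time: 2.58
position: [0.3866, -0.2823, 0.0093]
tool_rot: [3.089, 0.485, 0.018]
ft_force: [0.2, -0.0, -0.3]
grip_width: 0.642
t 2.575 pos [ 0.3866 -0.2823  0.0093] yaw 17.85 zaxis [ 0.014 -0.013 -1.   ] F [ 0.2 -0.  -0.3] w 55.8
tool delta mm [-1.3 -1.1  1.2] twist -0.001
```

```bash
python3 -m inch '[[-1,0,0,-30,0],[-1,0,0,-45,0],[-1,0,-10,-50,0.1],[-1,20,-45,0,0.1],[-1,25,-50,0,0]]'; python3 to.py .546 .055 .130 4.9 
```

```text
time: 3.2
position: [0.4083, -0.1711, 0.1341]
tool_rot: [3.129, 0.148, 0.012]
ft_force: [0.5, -1.1, -3.3]
grip_width: 0.642
t 3.2 pos [ 0.4083 -0.1711  0.1341] yaw 5.42 zaxis [ 0.008 -0.009 -1.   ] F [ 0.5 -1.1 -3.3] w 55.9
tool delta mm [ 158.4 -212.2    3.1] twist 0.009
```

```bash
python3 -m inch '[[-1,30,-45,-10,0],[-1,35,-50,-5,0],[-1,35,-50,0,0],[-1,35,-45,0,0],[-1,0,0,0,0]]'; python3 to.py .546 .055 .130 4.9 
```

```text
time: 3.82
position: [0.5256, 0.042, 0.1461]
tool_rot: [3.13, 0.155, 0.009]
ft_force: [0.1, -0.4, -3.2]
grip_width: 0.64
t 3.825 pos [0.5256 0.042  0.1461] yaw 5.67 zaxis [ 0.006 -0.007 -1.   ] F [ 0.1 -0.4 -3.2] w 55.7
tool delta mm [ 21.5 -11.1  16.1] twist 0.013
```

```bash
python3 -m inch '[[-1,18,-10,10,0.013],[-1,0,0,0,0],[-1,0,0,0,0]]'; python3 to.py .546 .055 .130 4.9; python3 - <<'E'
from m import *
d=save(['scene','wrist'])
o=[d['scene']['color'][200:400,250:450],d['wrist']['color']]
o=[cv2.resize(o[0],(400,400)),cv2.resize(o[1],(400,300))]; o[1]=cv2.copyMakeBorder(o[1],0,100,0,0,0)
cv2.imwrite('pics/z2.png',np.hstack(o)[:,:,::-1])
for c in d:
    P=pts(d[c]); 
    Xw=P-np.array([.5567,.056,.0517])
    m=(P[...,2]>.148)&(P[...,2]<.175)&(abs(P[...,0]-.57)<.07)&(abs(P[...,1]-.056)<.04)&(d[c]['color'].min(-1)>(75 if c=='scene' else 120))
    m=cv2.morphologyEx(m.astype(np.uint8),cv2.MORPH_OPEN,np.ones((3,3))); T=P[m>0]
    print(c,len(T),np.median(T[:,2]),cv2.minAreaRect((T[:,:2]*1000).astype(np.float32)))
E
```

```text
time: 4.2
position: [0.5405, 0.052, 0.1334]
tool_rot: [3.13, 0.134, -0.0]
ft_force: [-0.4, -0.2, -3.4]
grip_width: 0.638
t 4.2 pos [0.5405 0.052  0.1334] yaw 4.89 zaxis [ 0.    -0.009 -1.   ] F [-0.4 -0.2 -3.4] w 55.5
tool delta mm [ 5.7 -2.5  3.4] twist -0.0
scene 792 0.1525808375972771 ((566.0115966796875, 53.49448776245117), (79.3110122680664, 56.078697204589844), 3.0925538539886475)
wrist 30392 0.15269106025244283 ((558.7366943359375, 53.224212646484375), (84.51492309570312, 56.476951599121094), 5.326322555541992)
```

View pics/z2.png

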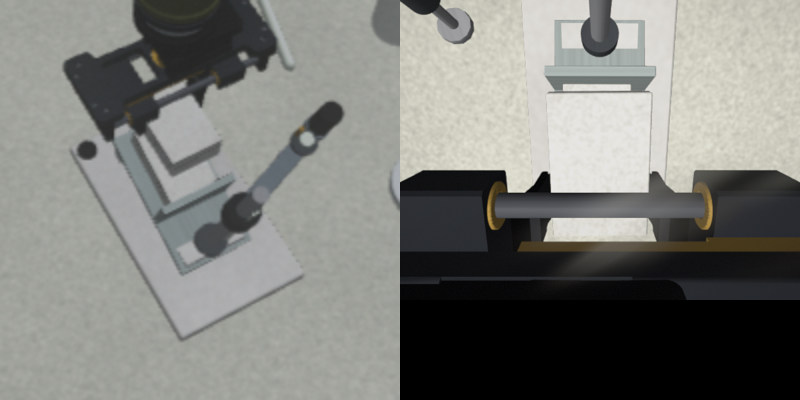

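```bash
python3 - <<'E'
from m import *
im=L('wrist');P=pts(im)
yw=np.radians(4.9);Y=np.array([-np.sin(yw),np.cos(yw),0]);X=np.array([np.cos(yw),np.sin(yw),0])
O=np.array([.5567,.056,0])
for r in (112,120,128,180,220):
    row=P[r,200:450]; z=row[:,2]; k=z>.06; q=row[k]
    u=np.where(k)[0]+200
    print(r,u.min(),u.max(),'x',((q-O)@X).mean().round(4),'z',np.median(q[:,2]).round(4),'y edges',((q-O)@Y).min().round(4),((q-O)@Y).max().round(4))
E
```

```text
112 231 409 x 0.0572 z 0.0854 y edges -0.0455 0.0377
120 231 409 x 0.0536 z 0.0862 y edges -0.0457 0.0378
128 236 403 x 0.05 z 0.075 y edges -0.0449 0.0378
180 235 402 x 0.0338 z 0.1525 y edges -0.0304 0.0253
220 222 401 x 0.0204 z 0.1524 y edges -0.0308 0.0251
```

```bash
python3 -m inch '[[-1,0,0,15,0],[-1,0,0,12,0],[-1,0,0,0,0],[-1,0,0,0,0]]'; python3 to.py .5538 .0535 .0935 4.9
```

```text
time: 4.8
position: [0.5398, 0.0501, 0.1045]
tool_rot: [3.129, 0.13, -0.0]
ft_force: [0.2, 0.1, -2.7]
grip_width: 0.641
t 4.8 pos [0.5398 0.0501 0.1045] yaw 4.75 zaxis [ 0.   -0.01 -1.  ] F [ 0.2  0.1 -2.7] w 55.8
tool delta mm [14.2 -2.3 11. ] twist -0.003
```

```bash
python3 -m inch '[[-1,0,-2,3,0],[-1,0,0,3,0],[-1,0,0,2,0],[-1,0,0,0,0]]' 7; python3 to.py .5538 .0535 .0935 4.9; python3 - <<'E'
from m import *
save(['scene','wrist'])
E
cat > pk.py <<'E'
from m import *
# upper carton top plane from wrist depth, in world, + bed-frame offsets
def rep(c,lo,box):
    im=L(c);P=pts(im);col=im['color'].astype(int);x0,y0,x1,y1=box
    m=np.zeros(P.shape[:2],bool);m[y0:y1,x0:x1]=1
    m&=(P[...,2]>.095)&(P[...,2]<.15)&(abs(P[...,0]-.57)<.075)&(abs(P[...,1]-.056)<.045)&(col.min(-1)>lo)&(col.max(-1)-col.min(-1)<30)
    m=cv2.morphologyEx(m.astype(np.uint8),cv2.MORPH_OPEN,np.ones((3,3)))
    T=P[m>0];A=np.c_[T[:,:2]-[.5567,.056],np.ones(len(T))];w=np.ones(len(T),bool)
    for _ in range(5): s=np.linalg.lstsq(A[w],T[w,2],rcond=None)[0];e=abs(A@s-T[:,2]);w=e<.003
    n=np.array([-s[0],-s[1],1]);n/=np.linalg.norm(n)
    print(c,len(T),'tilt',np.degrees(np.arccos(n[2])).round(2),'yaw',np.degrees(np.arctan2(n[1],n[0])).round(1),'z at O',s[2].round(4))
    yw=np.radians(4.9);X=np.array([np.cos(yw)*.9659,np.sin(yw)*.9659,-.2588]);Y=np.array([-np.sin(yw),np.cos(yw),0]);Z=np.cross(X,Y)
    Q=T[w]-np.array([.5567,.056,.0517]); print('   rect bed xy mm',cv2.minAreaRect((np.c_[Q@X,Q@Y]*1000).astype(np.float32)),'z',np.median(Q@Z).round(4),'x max',np.percentile(Q@X,99.5).round(4))
import sys
if __name__=='__main__':
    rep('wrist',110,(180,90,460,300)); rep('scene',75,(300,230,380,310))
E
python3 pk.py
```

```text
time: 5.3
position: [0.5417, 0.0526, 0.0986]
tool_rot: [3.129, 0.13, 0.007]
ft_force: [0.5, 0.7, -3.0]
grip_width: 0.646
t 5.3 pos [0.5417 0.0526 0.0986] yaw 4.76 zaxis [ 0.005 -0.01  -1.   ] F [ 0.5  0.7 -3. ] w 56.2
tool delta mm [12.1  0.1  5.1] twist -0.002
wrist 23648 tilt 15.21 yaw 4.9 z at O 0.1133
   rect bed xy mm ((3.230306625366211, -2.5022811889648438), (56.19585037231445, 56.0318603515625), 89.58209228515625) z 0.0594 x max 0.0307
scene 858 tilt 15.26 yaw 5.7 z at O 0.1141
   rect bed xy mm ((-4.689964294433594, -2.98101806640625), (57.55513000488281, 77.57305145263672), 88.83949279785156) z 0.0602 x max 0.0336
```

```bash
python3 -m inch '[[-1,4,0,1,0],[-1,4,0,1,0],[-1,4,0,1,0],[-1,3,0,1,0],[-1,0,0,0,0]]' 7; python3 to.py .5538 .0535 .0935 4.9; python3 - <<'E'
from m import *
save(['scene','wrist'])
E
python3 pk.py
```

```text
time: 6.02
position: [0.5546, 0.0534, 0.0941]
tool_rot: [3.128, 0.129, -0.006]
ft_force: [0.6, -0.0, -1.6]
grip_width: 0.646
t 6.025 pos [0.5546 0.0534 0.0941] yaw 4.73 zaxis [-0.003 -0.011 -1.   ] F [ 0.6 -0.  -1.6] w 56.2
tool delta mm [-0.8 -0.1  0.6] twist -0.003
wrist 22739 tilt 14.96 yaw 4.9 z at O 0.1131
   rect bed xy mm ((15.585329055786133, -2.9071731567382812), (56.42164611816406, 53.051124572753906), 89.80272674560547) z 0.0593 x max 0.0417
scene 780 tilt 14.44 yaw 4.4 z at O 0.1132
   rect bed xy mm ((8.38650894165039, -2.8743038177490234), (56.736270904541016, 72.55323791503906), 89.32942962646484) z 0.0598 x max 0.0443
```

```bash
python3 -m inch '[[-1,3,0,0.7,0],[-1,3,0,0.7,0],[-1,0,0,0,0]]' 7; python3 to.py .5538 .0535 .0935 4.9
```

```text
time: 6.5
position: [0.5573, 0.0537, 0.0927]
tool_rot: [3.126, 0.129, -0.018]
ft_force: [0.3, -0.3, -1.0]
grip_width: 0.641
t 6.5 pos [0.5573 0.0537 0.0927] yaw 4.72 zaxis [-0.011 -0.013 -1.   ] F [ 0.3 -0.3 -1. ] w 55.7
tool delta mm [-3.5 -0.1 -0.7] twist -0.003
```

```bash
python3 -m inch '[[-1,3,0,0.7,0],[-1,3,0,0.7,0]]' 7; python3 to.py .5538 .0535 .0935 4.9;  python3 - <<'E'
from m import *
d=save(['scene','wrist'])
o=[cv2.resize(d['scene']['color'][230:330,280:380],(400,400),interpolation=cv2.INTER_CUBIC),cv2.resize(d['wrist']['color'][40:300,190:450],(400,400))]
cv2.imwrite('pics/z3.png',np.hstack(o)[:,:,::-1])
E
python3 pk.py
```

```text
time: 6.75
position: [0.5603, 0.0539, 0.0914]
tool_rot: [3.125, 0.129, -0.029]
ft_force: [-7.8, -0.7, 5.7]
grip_width: 0.645
t 6.75 pos [0.5603 0.0539 0.0914] yaw 4.71 zaxis [-0.018 -0.015 -1.   ] F [-7.8 -0.7  5.7] w 56.1
tool delta mm [-6.5 -0.1 -2. ] twist -0.003
wrist 20274 tilt 15.03 yaw 5.0 z at O 0.1131
   rect bed xy mm ((19.133317947387695, -2.7836952209472656), (56.182044982910156, 46.49699401855469), 89.81553649902344) z 0.0593 x max 0.0421
scene 673 tilt 14.37 yaw 8.5 z at O 0.1133
   rect bed xy mm ((3.3814163208007812, -2.809255599975586), (57.21868133544922, 83.87967681884766), 88.9519271850586) z 0.0599 x max 0.0449
```

View pics/z3.png

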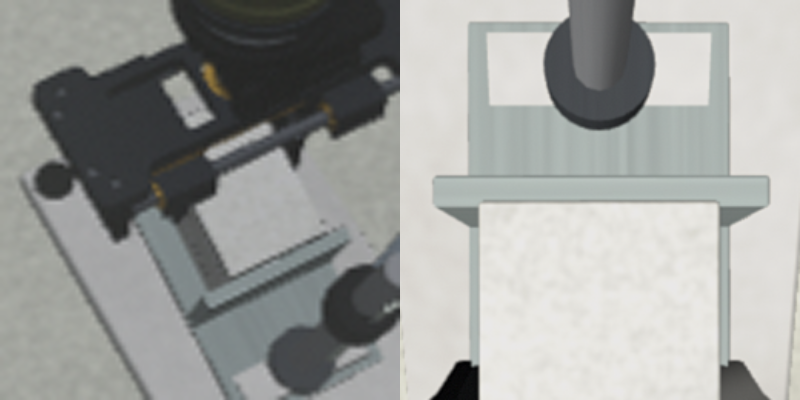

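```bash
python3 -m inch '[[0.5,0,0,0,0],[0.5,0,0,0,0],[0.5,0,0,0,0]]'; python3 -m inch '[[0.5,0,0,-20,0],[0.5,0,0,-40,0],[0.5,-20,0,-40,0],[0.5,-20,0,-40,0]]'; python3 to.py .5538 .0535 .0935 4.9;python3 - <<'E'
from m import *
d=save(['scene','wrist','top'])
E
sed -i "s/wrist',110,(180,90,460,300)/wrist',110,(100,60,540,300)/" pk.py; python3 pk.py
```

```text
time: 7.22
position: [0.5629, 0.0542, 0.0918]
tool_rot: [3.126, 0.129, -0.021]
ft_force: [-0.0, -0.7, -0.5]
grip_width: 0.745
time: 7.72
position: [0.5242, 0.0531, 0.2374]
tool_rot: [3.128, 0.13, -0.024]
ft_force: [0.5, -1.1, -0.1]
grip_width: 0.752
t 7.725 pos [0.5242 0.0531 0.2374] yaw 4.77 zaxis [-0.015 -0.012 -1.   ] F [ 0.5 -1.1 -0.1] w 65.4
tool delta mm [ 31.7   0.6 143.5] twist -0.002
wrist 10217 tilt 14.96 yaw 4.7 z at O 0.1131
   rect bed xy mm ((0.19034576416015625, -2.754415512084961), (55.91808319091797, 83.25521850585938), 89.98318481445312) z 0.0593 x max 0.0412
scene 1140 tilt 14.42 yaw 5.1 z at O 0.1135
   rect bed xy mm ((3.2465362548828125, -3.3763179779052734), (57.71604919433594, 84.34729766845703), 89.15618896484375) z 0.0599 x max 0.0443
```

```bash
python3 -m inch '[[0.2,0,-20,-40,0],[0.2,20,-35,-30,0],[0.2,20,-30,0,0],[0.2,10,0,0,0],[0.2,0,0,0,0]]' 10; python3 to.py .5850 .150 .300 4.9;python3 - <<'E'
from m import *
d=save(['wrist']); im=d['wrist']; P=pts(im); col=im['color'].astype(int)
yw=np.radians(4.9);X=np.array([np.cos(yw)*.9659,np.sin(yw)*.9659,-.2588]);Y=np.array([-np.sin(yw),np.cos(yw),0]);Z=np.cross(X,Y);O=np.array([.5567,.054,.0517])
Q=np.stack([(P-O)@a for a in (X,Y,Z)],-1)
m=(Q[...,2]>.11)&(Q[...,2]<.24)&(im['range_z']>.05)&(Q[...,1]>.05)&(Q[...,0]>-.02)&(Q[...,0]<.12)
T=Q[m];print('n',len(T),np.percentile(T[:,2],[1,50,99]))
k=m&(abs(Q[...,2]-np.percentile(T[:,2],99))<.004)
v,u=np.where(k); print('knob top px',u.mean(),v.mean(),'bed',np.median(Q[k],0),cv2.minEnclosingCircle((Q[k][:,:2]*1000).astype(np.float32)),'world',np.median(P[k],0),'rgb',np.median(col[k],0))
cv2.imwrite('pics/z4.png',im['color'][:,:,::-1])
E
```

```text
time: 8.5
position: [0.5706, 0.1431, 0.308]
tool_rot: [3.126, 0.124, -0.018]
ft_force: [0.1, -0.5, 0.0]
grip_width: 0.599
t 8.5 pos [0.5706 0.1431 0.308 ] yaw 4.54 zaxis [-0.011 -0.014 -1.   ] F [ 0.1 -0.5  0. ] w 52.1
tool delta mm [15.  -5.8  7.8] twist -0.006
n 4517 [0.13579382 0.15548544 0.19191731]
knob top px 282.70951585976627 108.79966611018364 bed [0.04945517 0.10562533 0.19062116] ((49.83453369140625, 105.81379699707031), 10.830775260925293) world [0.64446806 0.16761344 0.22304036] rgb [29. 29. 32.]
```

View pics/z4.png

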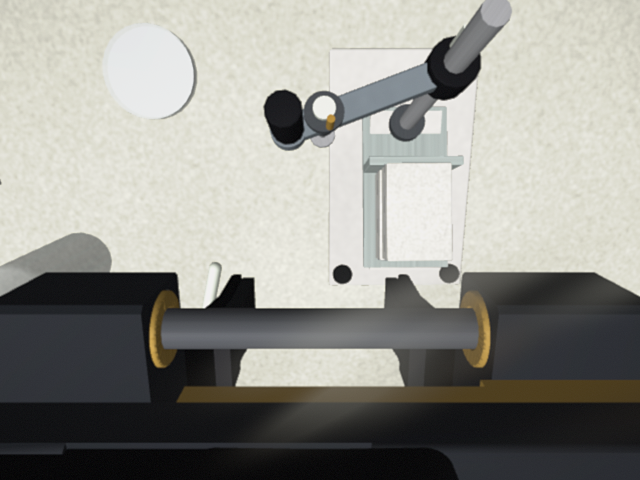

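```bash
python3 -m inch '[[0.1,30,-10,20,0],[0.1,35,-8,20,0],[0.1,5,0,20,0],[0.1,0,0,10,0],[0.1,0,0,0,0]]' 10; python3 to.py .641 .1676 .193 4.9
```

```text
time: 9.18
position: [0.6373, 0.1594, 0.2345]
tool_rot: [3.12, 0.113, -0.022]
ft_force: [-0.4, -0.0, -0.2]
grip_width: 0.553
t 9.175 pos [0.6373 0.1594 0.2345] yaw 4.14 zaxis [-0.013 -0.02  -1.   ] F [-0.4 -0.  -0.2] w 48.1
tool delta mm [ 4.9 -8.6 41.3] twist -0.013
```

```bash
python3 -m inch '[[0.1,5,-9,5,-0.013],[0.1,0,0,12,0],[0.1,0,0,15,0],[0.1,0,0,8,0],[0.1,0,0,0,0]]' 10; python3 to.py .641 .1676 .193 4.9
```

```text
time: 9.8
position: [0.6409, 0.1683, 0.1939]
tool_rot: [3.119, 0.135, -0.017]
ft_force: [1.0, -0.4, 0.6]
grip_width: 0.546
t 9.8 pos [0.6409 0.1683 0.1939] yaw 4.94 zaxis [-0.01 -0.02 -1.  ] F [ 1.  -0.4  0.6] w 47.5
tool delta mm [0.1 0.7 0.9] twist 0.001
```

```bash
python3 -m inch '[[-1,0,0,0,0],[-1,0,0,0,0],[-1,0,0,0,0],[-1,-10,5,-3,0],[-1,-11,6,-3,0]]' 8; cat > kn.py <<'E'
from m import *
s=ctrl.get_state()
from scipy.spatial.transform import Rotation as R
r=R.from_rotvec(s['tool_rot']).as_matrix()
yw=np.radians(4.9);X=np.array([np.cos(yw)*.9659,np.sin(yw)*.9659,-.2588]);Y=np.array([-np.sin(yw),np.cos(yw),0]);Z=np.cross(X,Y);O=np.array([.5567,.054,.0517])
g=s['position']-.019*r[:,2]; q=[(g-O)@a*1000 for a in (X,Y,Z)]
th=np.arctan2(q[1],90-q[0]); print('t',s['time'],'grip bed',np.round(q,1),'theta',th.round(3),'rad',np.hypot(q[1],90-q[0]).round(1),'F',s['ft_force'].round(1),'Fbed',np.round([s['ft_force']@a for a in (X,Y,Z)],1),'w',(s['grip_width']*87).round(1),'zax',r[:,2].round(3))
for d in (.2,.4,.6,.8,1.0,1.2):
    t=max(th-d,0); p=np.array([90-114*np.cos(t),114*np.sin(t)]); dd=r.T@((p[0]-q[0])*X+(p[1]-q[1])*Y); print('  to theta',t.round(2),dd.round(1))
    if t==0: break
E
python3 kn.py
```

```text
time: 10.42
position: [0.6206, 0.1572, 0.201]
tool_rot: [3.122, 0.137, -0.015]
ft_force: [-0.3, 1.0, -3.6]
grip_width: 0.251Traceback (most recent call last):
  File "kn.py", line 7, in <module>
    th=np.arctan2(q[1],90-q[0]); print('t',s['time'],'grip bed',np.round(q,1),'theta',th.round(3),'rad',np.hypot(q[1],90-q[0]).round(1),'F',s['ft_force'].round(1),'Fbed',np.round([s['ft_force']@a for a in (X,Y,Z)],1),'w',(s['grip_width']*87).round(1),'zax',r[:,2].round(3))
                                                                                                                                                                                                                             ^^^^^^^^^^^^^^^^^^^^^^^^^^
AttributeError: 'float' object has no attribute 'round'
```

```bash
sed -i "s/(s\['grip_width'\]\*87).round(1)/round(s['grip_width']*87,1)/" kn.py; python3 kn.py
```

```text
t 10.425 grip bed [ 26.7  97.7 181.3] theta 0.996 rad 116.4 F [-0.3  1.  -3.6] Fbed [ 0.7  1.  -3.6] w 21.8 zax [-0.009 -0.017 -1.   ]
  to theta 0.8 [-16.   16.3  -3.8]
  to theta 0.6 [-30.2  33.8  -7.2]
  to theta 0.4 [-40.7  53.8  -9.6]
  to theta 0.2 [-47.2  75.6 -10.9]Traceback (most recent call last):
  File "kn.py", line 9, in <module>
    t=max(th-d,0); p=np.array([90-114*np.cos(t),114*np.sin(t)]); dd=r.T@((p[0]-q[0])*X+(p[1]-q[1])*Y); print('  to theta',t.round(2),dd.round(1))
                                                                                                                          ^^^^^^^
AttributeError: 'int' object has no attribute 'round'
```

```bash
sed -i "s/t.round(2)/round(float(t),2)/" kn.py; python3 -m inch '[[-1,-16,16,-3.5,0],[-1,-14,17,-3,0],[-1,-10,20,-2,0]]' 8; python3 kn.py
```

```text
time: 10.8
position: [0.5783, 0.1099, 0.2127]
tool_rot: [3.133, 0.154, -0.022]
ft_force: [-3.5, 5.0, 3.0]
grip_width: 0.248
t 10.8 grip bed [-20.9  53.9 180.7] theta 0.452 rad 123.3 F [-3.5  5.   3. ] Fbed [-3.7  5.2  2.1] w 21.6 zax [-0.014 -0.005 -1.   ]
  to theta 0.25 [ 0.2 25.4  0.2]
  to theta 0.05 [-3.5 47.9 -0.5]
  to theta 0.0 [-3.7 53.9 -0.5]
```

```bash
python3 -m inch '[[-1,2,20,0.5,0],[-1,0,22,0,0],[-1,0,8,0,0]]' 8; python3 kn.py
```

```text
time: 11.18
position: [0.5759, 0.0649, 0.2147]
tool_rot: [3.137, 0.165, -0.039]
ft_force: [1.2, 2.9, -2.4]
grip_width: 0.25
t 11.175 grip bed [-27.2   9.2 181.1] theta 0.078 rad 117.6 F [ 1.2  2.9 -2.4] Fbed [ 2.   2.8 -2. ] w 21.7 zax [-0.025 -0.002 -1.   ]
  to theta 0.0 [3.  9.3 0.8]
```

```bash
python3 -m inch '[[-1,1,6,0.3,0],[-1,0.5,5,0.2,0],[-1,0,3,0,0]]' 8; python3 kn.py; python3 - <<'E'
from m import *
d=save(['scene','top'])
o=[cv2.resize(d['scene']['color'][220:345,275:400],(400,400),interpolation=cv2.INTER_CUBIC),cv2.resize(d['top']['color'][115:255,230:370],(400,400),interpolation=cv2.INTER_CUBIC)]
cv2.imwrite('pics/z5.png',np.hstack(o)[:,:,::-1])
E
```

```text
time: 11.55
position: [0.5773, 0.0531, 0.2145]
tool_rot: [-3.135, -0.168, 0.042]
ft_force: [-2.2, 6.0, 0.2]
grip_width: 0.251
t 11.55 grip bed [-26.8  -2.8 181.1] theta -0.024 rad 116.9 F [-2.2  6.   0.2] Fbed [-1.7  6.2 -0.3] w 21.8 zax [-0.027  0.001 -1.   ]
  to theta 0.0 [ 2.8 -2.7  0.7]
```

View pics/z5.png

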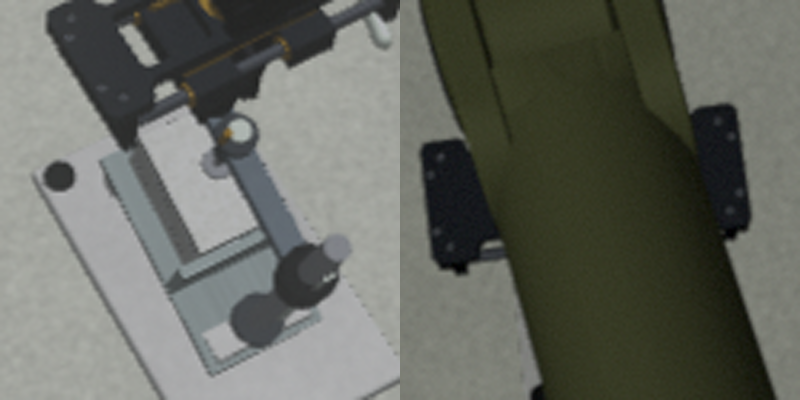

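```bash
python3 - <<'E'
from m import *
d=save(['wrist'])
o=[cv2.resize(d['wrist']['color'],(560,420))]
cv2.imwrite('pics/z6.png',o[0][:,:,::-1])
E
```

```text
(no output)
```

View pics/z6.png

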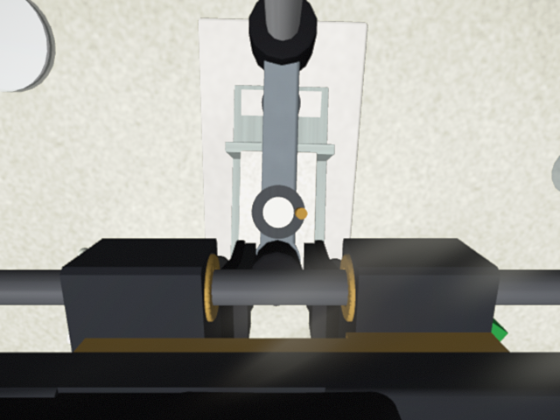

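```bash
cat > disc.py <<'E'
from m import *
im=ctrl.get_image('wrist');np.savez('pics/wrist.npz',**im);P=pts(im);c=im['color'].astype(int)
yw=np.radians(4.9);Z=np.array([np.cos(yw)*.2588,np.sin(yw)*.2588,.9659]);O=np.array([.5567,.054,.0517])
q=(P-O)@Z*1000
box=np.zeros(q.shape,bool);box[200:285,270:380]=1
near=box&(q>110)
w=near&(c.min(-1)>150); b=near&(c[...,0]-c[...,2]>60)
w=cv2.erode(w.astype(np.uint8),np.ones((3,3)))>0
col=near&(c.max(-1)<110)&(c.max(-1)-c.min(-1)<25); 
arm=q[150:190,305:330]
for n,m in(('disc',w),('pin',b)):
    v,u=np.where(m);zz=q[m];print(n,len(zz),'px',u.mean().round(1),v.mean().round(1),'z pct',np.percentile(zz,[10,50,90]).round(2))
print('arm top',np.median(arm).round(2),'pin-disc',(np.percentile(q[b],80)-np.median(q[w])).round(2),'disc-arm',(np.median(q[w])-np.median(arm)).round(2))
E
python3 disc.py; python3 kn.py
```

```text
disc 855 px 317.7 242.2 z pct [161.54 162.34 163.21]
pin 145 px 343.8 243.5 z pct [171.12 172.3  173.03]
arm top 145.61 pin-disc 10.43 disc-arm 16.73
t 11.75 grip bed [-26.8  -2.4 181.1] theta -0.021 rad 116.9 F [-2.5  4.6  1.1] Fbed [-2.3  4.8  0.5] w 21.5 zax [-0.027  0.    -1.   ]
  to theta 0.0 [ 2.8 -2.4  0.7]
```

```bash
python3 -m inch '[[-1,0,0,0,0],[-1,-1.2,0,5,0],[-1,-1.2,0,5,0],[-1,-1.2,0,5,0],[-1,-1.2,0,5,0]]' 40; python3 disc.py; python3 kn.py
```

```text
time: 12.38
position: [0.5729, 0.0536, 0.1991]
tool_rot: [3.137, 0.17, -0.036]
ft_force: [-4.7, 1.8, 7.9]
grip_width: 0.24
disc 867 px 319.1 241.7 z pct [146.7  147.55 148.43]
pin 148 px 345.5 242.9 z pct [156.22 157.47 158.17]
arm top 130.84 pin-disc 10.35 disc-arm 16.71
t 12.425 grip bed [-27.1  -1.8 164.4] theta -0.016 rad 117.1 F [-3.8  2.7  5.3] Fbed [-4.8  3.1  4.2] w 20.7 zax [-0.023 -0.001 -1.   ]
  to theta 0.0 [ 3.1 -1.8  0.7]
```

```bash
python3 -m inch '[[-1,-1,0,5,0],[-1,-1,0,5,0],[-1,0,0,0,0]]' 40; python3 disc.py; python3 kn.py|head -1;  python3 -m inch '[[-1,-1,0,5,0],[-1,-1,0,5,0],[-1,0,0,0,0]]' 40; python3 disc.py; python3 kn.py|head -1
```

```text
time: 12.8
position: [0.571, 0.0534, 0.1914]
tool_rot: [3.136, 0.169, -0.033]
ft_force: [-1.3, 2.5, 0.4]
grip_width: 0.239
disc 857 px 319.1 242.2 z pct [137.87 138.7  139.56]
pin 150 px 345.4 243.3 z pct [146.88 148.72 149.65]
arm top 121.96 pin-disc 10.7 disc-arm 16.74
t 12.85 grip bed [-26.9  -1.8 157.1] theta -0.015 rad 117.0 F [-2.   2.4  0.9] Fbed [-2.   2.5  0.4] w 20.6 zax [-0.021 -0.002 -1.   ]
time: 13.22
position: [0.5691, 0.0533, 0.1839]
tool_rot: [3.135, 0.169, -0.031]
ft_force: [-2.0, 2.3, 1.9]
grip_width: 0.24
disc 883 px 319.1 242.5 z pct [132.21 132.95 133.75]
pin 149 px 345.6 243.4 z pct [139.43 140.88 141.78]
arm top 114.18 pin-disc 8.41 disc-arm 18.77
t 13.275 grip bed [-26.9  -1.7 149.3] theta -0.015 rad 116.9 F [-2.4  2.4  4.2] Fbed [-3.2  2.5  3.5] w 21.0 zax [-0.02  -0.003 -1.   ]
```

```bash
python3 -m inch '[[-1,-1,0,4,0],[-1,-1,0,4,0],[-1,0,0,0,0]]' 40; python3 disc.py; python3 kn.py|head -1
```

```text
time: 13.65
position: [0.5679, 0.0532, 0.1793]
tool_rot: [3.134, 0.168, -0.026]
ft_force: [-3.1, 3.2, 4.2]
grip_width: 0.24
disc 933 px 319.3 242.9 z pct [132.05 132.88 133.74]
pin 148 px 345.5 243.5 z pct [134.37 135.91 136.98]
arm top 109.3 pin-disc 3.71 disc-arm 23.57
t 13.7 grip bed [-26.9  -1.7 144.4] theta -0.014 rad 116.9 F [-2.9  2.1  4.5] Fbed [-3.8  2.3  3.7] w 20.9 zax [-0.017 -0.004 -1.   ]
```

```bash
python3 -m inch '[[-1,-1,0,3.5,0],[-1,-1,0,3.5,0],[-1,0,0,0,0],[-1,0,0,0,0]]' 40; python3 disc.py; python3 kn.py|head -1
```

```text
time: 14.2
position: [0.5671, 0.0532, 0.1759]
tool_rot: [3.133, 0.167, -0.021]
ft_force: [-2.3, 2.7, 3.5]
grip_width: 0.241
disc 971 px 319.3 243.1 z pct [132.05 132.84 133.63]
pin 145 px 345.5 243.7 z pct [130.87 132.47 133.36]
arm top 105.74 pin-disc 0.09 disc-arm 27.1
t 14.25 grip bed [-26.9  -1.7 141. ] theta -0.014 rad 116.9 F [-2.7  3.1  3.9] Fbed [-3.3  3.3  3.1] w 21.4 zax [-0.013 -0.005 -1.   ]
```

```bash
python3 -m inch '[[0,0,0,0,0],[0,0,0,0,0],[0,0,0,0,0]]'; python3 disc.py; python3 kn.py|head -1
```

```text
time: 14.62
position: [0.5679, 0.05, 0.1742]
tool_rot: [3.13, 0.164, -0.02]
ft_force: [0.1, 0.2, 0.2]
grip_width: 0.464
disc 986 px 310.6 245.6 z pct [131.36 132.12 132.9 ]
pin 143 px 337.3 245.9 z pct [131.42 132.38 133.21]
arm top 105.75 pin-disc 0.78 disc-arm 26.36
t 14.675 grip bed [-26.   -4.9 139.5] theta -0.042 rad 116.1 F [-0.7  0.1 -0.1] Fbed [-0.6  0.1 -0.3] w 41.8 zax [-0.012 -0.008 -1.   ]
```

```bash
python3 -m inch '[[0.1,0,-1,-15,0],[0.1,0,-1,-25,0],[0.1,-15,0,-40,0],[0.1,-40,0,-20,0],[0.1,-40,0,0,0]]'; python3 -m inch '[[0.1,0,0,0,0]]'; python3 - <<'E'
from m import *
d=save(['scene','wrist','top'])
o=[cv2.resize(d['scene']['color'][220:345,275:400],(400,400),interpolation=cv2.INTER_CUBIC),cv2.resize(d['wrist']['color'][0:300,170:470],(400,400),interpolation=cv2.INTER_CUBIC)]
cv2.imwrite('pics/z7.png',np.hstack(o)[:,:,::-1])
E
python3 pk.py
```

```text
time: 15.3
position: [0.475, 0.0433, 0.2819]
tool_rot: [3.132, 0.167, -0.015]
ft_force: [-0.2, 0.1, 1.1]
grip_width: 0.548
time: 15.42
position: [0.4739, 0.0432, 0.2837]
tool_rot: [3.128, 0.166, -0.011]
ft_force: [0.5, -0.5, 0.1]
grip_width: 0.548
wrist 4400 tilt 14.89 yaw 4.9 z at O 0.1131
   rect bed xy mm ((-12.071285247802734, -2.7710304260253906), (56.05170440673828, 59.85902786254883), 89.90937042236328) z 0.0593 x max 0.0168
scene 823 tilt 9.63 yaw -69.3 z at O 0.1147
   rect bed xy mm ((-5.635303497314453, -16.815689086914062), (29.169307708740234, 67.62823486328125), 89.97374725341797) z 0.06 x max 0.0252
```

View pics/z7.png

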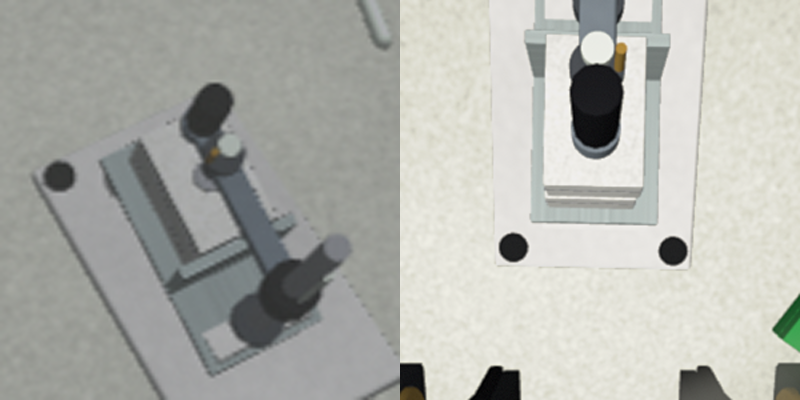

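```bash
python3 - <<'E'
from m import *
im=L('wrist');P=pts(im);c=im['color'].astype(int)
yw=np.radians(4.9);X=np.array([np.cos(yw)*.9659,np.sin(yw)*.9659,-.2588]);Y=np.array([-np.sin(yw),np.cos(yw),0]);Z=np.cross(X,Y);O=np.array([.5567,.054,.0517])
Q=np.stack([(P-O)@a*1000 for a in (X,Y,Z)],-1)
for u in (290,335):
    q=Q[:,u]
    for n,lo,hi in(('upper',33,56),('lower',4,26)):
        k=(q[:,2]>lo)&(q[:,2]<hi)&(abs(q[:,0]+42)<15); print(u,n,'end face x',np.median(q[k,0]).round(1) if k.any() else None,k.sum())
w=(Q[...,2]>115)&(Q[...,2]<150)&(c.min(-1)>150); b=(Q[...,2]>115)&(Q[...,2]<150)&(c[...,0]-c[...,2]>60)
print('disc z',np.median(Q[w][:,2]).round(1),'y',np.median(Q[w][:,1]).round(1),'pin top',np.percentile(Q[b][:,2],90).round(1),w.sum(),b.sum())
E
```

```text
290 upper end face x -41.6 7
290 lower end face x -42.5 5
335 upper end face x -41.5 7
335 lower end face x -42.7 5
disc z 132.2 y -1.6 pin top 133.0 494 131
```

Both end faces lie at about -42 mm, so both cartons are at the backstop. The disc is within 1 mm of the pin top.

```bash
python3 -c "
from bench import ctrl
print(ctrl.close_job())"
```

```text
the job is handed in; nothing more can be done
None
```

The loose carton now lies flat on the lower one at the backstop, and the gauge is swung in and lowered so its disc sits level with the pin. I handed the job in at about 15.5 s of the 50 s allowed; it gave no verdict.

- **Placing:** I gripped the carton near its robot-side end and lowered it until it pitched flat onto the lower one. I then slid it along until it pressed on the backstop with about 8 N, and let go.
- **Gauge:** I gripped the knob, swung the arm to its stop and lowered it along the column. The disc stood about 10.4 mm below the pin before contact and was level with it before I let go. Then I released the knob and backed away.

**Last checks, from the wrist camera:**
- **Upper carton:** its top tilts 14.9° and lies 59.3 mm above the bed (15° and 60 mm expected). It is square to the bed.
- **Both cartons:** their near end faces are at bed x of about -41.5 and -42.6 mm (-42 expected), so both are at the backstop.
- **Disc and pin:** the disc is about 0.8 mm below the pin's top, so the foot is pushed up about 9.5 mm.
- **Arm:** it looked in line with the bed, within about 0.02 rad of its stop.

**Disagreements and gaps:**
- The scene and top cameras put the bed's middle line about 3–4 mm further left than the wrist camera did, within the 10 mm tolerance.
- The scene camera's final fit of the upper carton was unusable because the gauge arm hid part of it.
- I did not measure the bystanders again at the end. Neither the contact forces nor the pictures showed any of them being touched.

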